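Turn the pattern plate over onto the moulding box

ROBOT

A 6-joint arm with a two-finger parallel gripper is mounted at the origin on the work surface. World frame = base frame: x ahead of the robot, y to its left, z up, the work surface at z = 0. Lengths are in mm, angles in rad, forces in N, time in s.
With the tool pointing down it reaches from about 325 to 775 mm from the base axis. Payload 9.3 kg.
Tool frame: the origin (TCP) lies midway between the tips of the shut fingers; the grasp point (between the pads) lies 19 mm behind it (env.grip_depth is the distance from the TCP to the grasp point, in mm); x points along the fingers, y is the direction in which the jaws open and shut, and the axes are right-handed (so a half turn about x gives the same grasp; the last joint's range is limited). The gripper opens to 85 mm and grips with 20 to 120 N. Pads are 22 mm wide; open, the fingers measure 114 mm over their backs; the gripper's body (76 mm by 85 mm) begins 54 mm behind the grasp point. The pads swing forward as they close: fully open they stand 13 mm farther back than shut.
Start: joints at [1.077, 0.259, 0.021, 1.334, 0, 1.418], TCP at [183.834, 518.365, 231.279] pointing down, gripper open.
Joint ranges: [-3.04, 3.04], [-0.91, 1.82], [-1.04, 1.36], [-1.92, 1.95], [-1.52, 1.45], [-3.14, 3.14]. Speed limits (rad/s): [2.22, 2.22, 2.79, 3.14, 3.14, 3.14].

INTERFACE

Orientations are given as a unit quaternion [x, y, z, w].
In Python, from rig import env gives the robot as it stands. The module is installed in compiled form; this text tells all that it offers.
- The arm moves only by the shell command python3 -m inch 'ROWS' [FORCE]. ROWS is a JSON object of lists of equal length, an entry for each row: "twist": the turn, a rotation vector about the tool's x, y, z in rad, a list of three; "xyz": the shift along the tool's x, y, z in mm, a list of three; "fingers": the finger opening in mm, from 0 to 85.4. A call has 1 to 5 rows; each row shifts and turns the pose as measured when the row begins, along the tool's axes as they then stand; what a row does not reach is not made up. A row lasts 1/12 s, in which the tool goes at most 41.7 mm and 7.16 degrees, less where a joint would pass 70% of its speed; a pose out of reach is approached as far as the arm can. A call is refused whole if a number of a shift passes 41.7 or a number of a turn 0.125, either way. A call with a gripper value outside its range is refused whole. The fingers move at their own pace and stop on an object; FORCE is the grip in N (left out, the last holds). Time passes only in rows, so rows that do not move let the fingers close. It gives the time, the measured TCP pose, the force and the opening at its end, in the units of the state.
- env.read_state(): the state, without advancing time (a new reading comes with each control period).
- env.read_camera(name): name is "scene" or "top"; returns the picture (400x640x3 uint8, red, green, blue); there is no depth.
- env.get_calibration(name): a dict with "fovy" (degrees; the focal length in pixels is half the picture's height over the tangent of half this angle, whatever the lens; pixels are square), "cx", "cy" (the principal point, pixels), "xyz" and "attitude" of the camera in the world. Camera axes: x right, y down, z forward; pixel columns grow to the right and rows downward; lengths in mm; the calibration is good to about 2 mm. A picture is of the moment at which its call begins. get_calibration takes no time and is no camera call.
- env.finish_job(): hands the job in, once; it reports no verdict.
Trained networks look in the newest picture that a camera, given by its name, has taken for a name from the list of things; names that differ only in an ending like _2 or _b are one class to them, and where a whole thing is asked for, a point or a joint stands for the part that bears it (a point fixed in the world has none). Each returns a list of dicts, best first, with "confidence" (0 to 1); they miss things now and then, are a little off and sometimes report something else, mostly with a low value. They report only what shows in the picture. A call takes as long as a camera call. They do not tell look-alikes from the thing itself.
- env.search_frame(camera, target): "bbox" ([left, top, right, bottom] in pixels, round what is visible of it).
The state is a dict: "time_s": time; "joints": joint angles; "joint_vel": joint speeds; "joint_efforts": joint torques, N m; "tcp_pos": TCP position; "tcp_rot": TCP orientation; "ft_force": force on the tool from outside, world axes, zero at the start; "moment": the same for the moment, N m; "gripper_width": finger opening in mm.
Only numpy, scipy, OpenCV 4.12 (cv2) and the standard library are available. Lean on these libraries where they do the work, as an engineer would, in place of code of your own. Each camera call takes 0.05 s, during which the arm holds its last target.

TASK

Take the handle of the larger pattern plate, the one with the round pattern that lies beside the moulding box, lever the plate up on edge against the side of the box and lower it gently over, so that it ends upside down, flat and square on the box's rim and centred, with its round pattern hanging inside the box. Then let go of it.

Things in the scene. Friction and masses are not known exactly. Their poses are not given: they have to be found in the camera images.
- pattern_plate: Aluminium plate 150 (x) by 170 (y) by 10 mm, about 0.65 kg, a round wooden pattern (44 mm across, 16 mm high) in the middle of one face. It lies pattern up on the bench, its +y edge 2 to 15 mm from the box's -y wall, its handle at its -y edge. Origin: centre of the plate, half-way through its thickness; z points out of the pattern's face (up at the start, down when turned over).
- plate_handle (a point): Middle of the plate's hand grip: round wooden sleeve 16 mm thick, 90 mm long along the plate's x, turning freely on a bar between two side arms 126 mm apart, so the plate swings about it when held. It lies 50 mm out from the plate's -y edge and 23 mm from its mid-plane on the pattern side: 28 mm over the bench at the start. Pinch from above, closing along the plate's y.
- moulding_box: Open-topped steel box fixed to the bench, outside 130 (x) by 150 (y) by 50 mm high, walls 6 mm, small handles on its x faces. Origin: centre of its underside on the bench; the rim is 50 mm above. Turned over about the box's -y wall, the plate covers the box with 10 mm to spare all round; its handle ends beyond the +y wall, 18 mm below the rim.
Things that resemble listed ones, but are neither listed nor needed, are in the scene too. What is shaped like the moulding_box but turquoise or yellow is not meant.

How it is judged:
By the outcome, as a careful person would: the job done as asked, in the order asked, and still so for the second after the job is handed in, with the robot touching nothing.
It also fails if it takes over 45 s, if anything falls off the work surface, if the arm or the gripper's body presses on something with over 40 N, if the wrist force passes 120 N, or if a joint passes its speed limit or range.

## Working session

There is one attempt and no reset: what is moved stays moved. The work goes in short steps, Python scripts to look and compute and a shell command to move; the robot and the scene stay as the last step left them, time stands still between calls to the robot, and variables do not carry over. Pictures are saved under pics/ and viewed, and the job is handed in when it is done.

```bash
mkdir -p pics; ls
cat > h.py <<'E'
import numpy as np, cv2
from rig import env
from scipy.spatial.transform import Rotation as R
def cal(n):
    c=env.get_calibration(n); return c
def K(c):
    f=200/np.tan(np.radians(c['fovy'])/2); return f
def Rm(c):
    a=np.array(c['attitude']); return R.from_quat(a.ravel()).as_matrix() if a.size==4 else a.reshape(3,3)
def ray(n,u,v,z):
    c=cal(n); f=K(c); d=Rm(c)@np.array([(u-c['cx'])/f,(v-c['cy'])/f,1]); o=np.array(c['xyz'])
    return o+d*(z-o[2])/d[2]
def proj(n,p):
    c=cal(n); f=K(c); q=Rm(c).T@(np.array(p)-np.array(c['xyz'])); return np.array([c['cx']+f*q[0]/q[2],c['cy']+f*q[1]/q[2]])
E
python3 - <<'E'
from h import *
for n in('scene','top'):
    im=env.read_camera(n); cv2.imwrite(f'pics/{n}0.png',im[:,:,::-1]); print(n,env.get_calibration(n))
    for t in('pattern_plate','plate_handle','moulding_box'):
        for d in env.search_frame(n,t): print(t,d)
print(env.read_state())
E
```

```text
pics
scene {'fovy': 46.02037121242735, 'cx': 323.3769848373534, 'cy': 193.77782108311249, 'xyz': array([ 910.07994371, -611.29969692,  929.30261053]), 'attitude': array([ 0.88277192,  0.29828485, -0.10800762, -0.3465173 ])}
pattern_plate {'bbox': [264.5, 221.7, 367.2, 309.2], 'confidence': 0.79}
plate_handle {'bbox': [261.6, 217.6, 363.1, 305.1], 'confidence': 0.83}
moulding_box {'bbox': [321.9, 173.4, 398.0, 242.5], 'confidence': 0.92}
moulding_box {'bbox': [344.6, 111.2, 414.6, 167.5], 'confidence': 0.85}
moulding_box {'bbox': [131.6, 226.0, 218.7, 306.2], 'confidence': 0.68}
top {'fovy': 56.012751978977285, 'cx': 318.79307363758966, 'cy': 193.2377727333145, 'xyz': array([312.350281  ,  10.45457699, 937.29952977]), 'attitude': array([-0.70377582,  0.70537097, -0.06099603,  0.05857368])}
pattern_plate {'bbox': [319.8, 144.9, 414.9, 203.6], 'confidence': 0.61}
plate_handle {'bbox': [324.1, 141.1, 414.6, 200.0], 'confidence': 0.79}
moulding_box {'bbox': [258.0, 136.3, 320.2, 201.8], 'confidence': 0.96}
moulding_box {'bbox': [137.1, 177.2, 217.8, 254.8], 'confidence': 0.84}
moulding_box {'bbox': [417.3, 230.1, 502.0, 307.9], 'confidence': 0.65}
{'time_s': 0.4, 'joints': array([ 1.07739481e+00,  2.58703329e-01,  2.13749648e-02,  1.33369584e+00,
       -1.32099210e-05,  1.41819178e+00]), 'joint_vel': array([ 0.0002948 , -0.00132108,  0.0019074 ,  0.00026821, -0.00030831,
       -0.0002018 ]), 'joint_efforts': array([-2.51185753e-03, -5.54829919e+01,  3.44403255e+01,  3.46368659e-03,
       -2.17034403e-04, -3.12328403e-06]), 'tcp_pos': array([183.81827802, 518.32168551, 231.17328458]), 'tcp_rot': array([ 0.1198298 ,  0.69688709, -0.11998557,  0.6968448 ]), 'ft_force': array([ 0.04903286,  0.27719833, -0.65051482]), 'moment': array([-0.02698132, -0.00787494, -0.00958407]), 'gripper_width': 85.37454117239159}
```

View pics/top0.png

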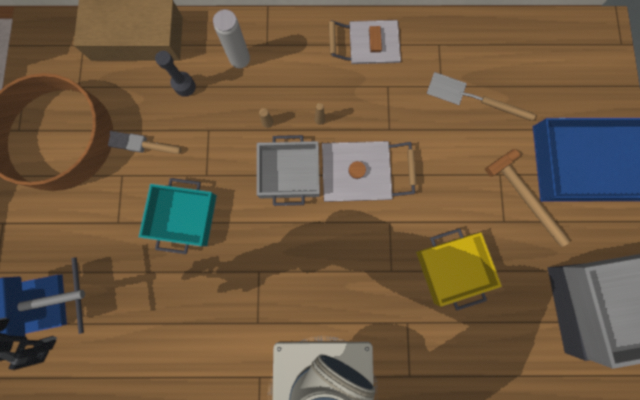

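View pics/scene0.png

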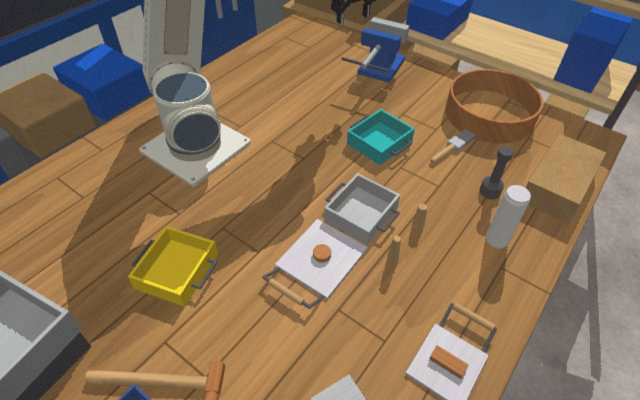

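Run:
```python
import cv2
a=cv2.imread('pics/top0.png')[125:215,250:425]; cv2.imwrite('pics/top0c.png',cv2.resize(a,None,fx=4.5,fy=4.5,interpolation=cv2.INTER_CUBIC))
a=cv2.imread('pics/scene0.png')[165:315,255:405]; cv2.imwrite('pics/scene0c.png',cv2.resize(a,None,fx=4,fy=4,interpolation=cv2.INTER_CUBIC))
```

```text
(no output)
```

View pics/top0c.png

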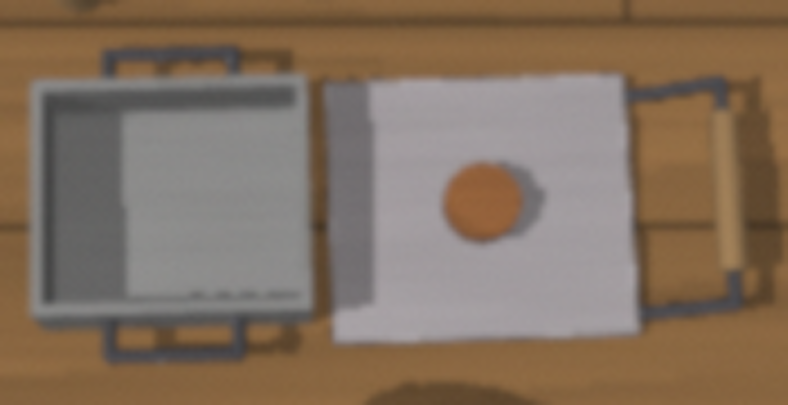

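View pics/scene0c.png

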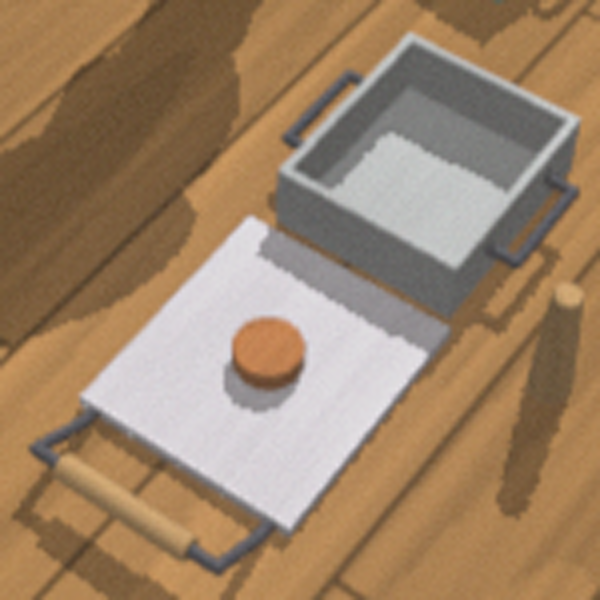

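Grey box at top-view (288,168) and the plate with the round pattern at (357,171) are the ones meant. The turquoise (178,215) and yellow (460,270) boxes are ruled out by colour, and the plate at (375,40) by its rectangular pattern. The crops confirm this. Two dowels stand near the box at (265,118) and (320,113).

```bash
cat > m.py <<'E'
from h import *
def g(l,z,n='top',off=(250,125),s=4.5):
    o=[]
    for a,b in l:
        o.append(ray(n,off[0]+(a+.5)/s-.5,off[1]+(b+.5)/s-.5,z))
    return np.array(o)
np.set_printoptions(precision=1,suppress=True)
E
python3 - <<'E'
from m import *
def rep(nm,P):
    c=P.mean(0); print(nm,c,'sides',np.linalg.norm(np.roll(P,-1,0)-P,axis=1)); 
    for i in range(4):
        d=P[(i+1)%4]-P[i]; print(' ang',np.degrees(np.arctan2(d[1],d[0])))
rep('plate',g([(325,80),(622,75),(640,332),(333,343)],10))
rep('box',g([(32,82),(306,76),(314,305),(32,317)],50))
h=g([(723,110),(732,268)],28);print(h,h.mean(0),np.linalg.norm(h[0]-h[1]))
s=lambda l,z:g(l,z,'scene',(255,165),4)
rep('plateS',s([(252,217),(447,328),(290,530),(82,400)],10))
rep('boxS',s([(412,35),(578,122),(458,268),(280,172)],50))
h=s([(62,465),(187,547)],28);print(h,h.mean(0),np.linalg.norm(h[0]-h[1]))
print('pegs',ray('top',320,107,40),ray('top',265,111,40), ray('scene',396,238,40),ray('scene',422,206,40))
E
```

```text
plate [529.4 -87.9  10. ] sides [169.2 148.3 170.5 151.4]
 ang -89.08597180878809
 ang -178.05526613688562
 ang 91.95670441481077
 ang 1.4544533113258955
box [527.1  82.5  50. ] sides [149.1 126.7 150.  129.7]
 ang -88.78377104889574
 ang -178.18916480762073
 ang 92.35939451384256
 ang 1.4469100615336719
[[ 579.6 -222.4   28. ]
 [ 490.  -223.4   28. ]] [ 534.8 -222.9   28. ] 89.62320930820114
plateS [530.2 -88.5  10. ] sides [145.4 167.9 147.  169.8]
 ang 1.260755435498484
 ang -87.58433038965185
 ang -177.98567687902005
 ang 91.88138769767455
boxS [528.4  82.8  50. ] sides [127.1 144.9 128.3 149.3]
 ang 0.0544815593676507
 ang -88.42827363374346
 ang -178.00341875140083
 ang 91.09694409924201
[[ 488.2 -223.3   28. ]
 [ 575.  -220.9   28. ]] [ 531.6 -222.1   28. ] 86.90046136870588
pegs [686.2   3.6  40. ] [675.7 141.9  40. ] [651.6  41.5  40. ] [651.3 168.4  40. ]
```

```bash
cat > d.py <<'E'
import sys
from m import *
def delta(p,yaw=None,quiet=False):
    """to grasp point p (world), tool down, tool y along world yaw-rotated axis (yaw=deg of box x-axis)"""
    s=env.read_state(); A=R.from_quat(s['tcp_rot']); M=A.as_matrix()
    x=np.array([0,0,-1.]); y=R.from_euler('z',yaw,degrees=True).apply([0,1,0])
    if y@M[:,1]<0:y=-y
    T=np.column_stack([x,y,np.cross(x,y)])
    tcp=np.array(p)-np.array([0,0,env.grip_depth])
    print('t',s['time_s'],'tcp',s['tcp_pos'],'shift(tool)',M.T@(tcp-s['tcp_pos']),'twist',(A.inv()*R.from_matrix(T)).as_rotvec().round(4),'F',s['ft_force'],'w',s['gripper_width'])
if __name__=='__main__':
    print(env.grip_depth); print(R.from_quat(env.read_state()['tcp_rot']).as_matrix())
    delta([float(v) for v in sys.argv[1:4]],float(sys.argv[4]))
E
python3 d.py 533.5 -223 120 1.6
```

```text
18.700000000000003
[[-0.   0.3  0.9]
 [-0.   0.9 -0.3]
 [-1.  -0.  -0. ]]
t 0.4 tcp [183.8 518.3 231.2] shift(tool) [ 130.  -581.8  577.4] twist [-0.4 -0.   0. ] F [ 0.   0.3 -0.7] w 85.37454117239159
```

```bash
python3 -m inch '{"twist":[[-0.125,0,0],[-0.125,0,0],[-0.118,0,0]],"xyz":[[0,-20,35],[0,-20,35],[0,-25,30]],"fingers":[40,40,40]}' 60; python3 d.py 533.5 -223 120 1.6
```

```text
time_s: 0.65
tcp_pos: [259.3, 440.3, 230.3]
tcp_rot: [-0.005, 0.708, 0.005, 0.707]
ft_force: [0.4, 0.4, 0.5]
gripper_width: 51.8
18.700000000000003
[[-0. -0.  1.]
 [ 0.  1.  0.]
 [-1.  0. -0.]]
t 0.65 tcp [259.3 440.3 230.3] shift(tool) [ 128.2 -667.1  265.1] twist [-0. -0. -0.] F [0.4 0.4 0.5] w 51.84253937501851
```

```bash
python3 -m inch '{"twist":[[0,0,0],[0,0,0],[0,0,0],[0,0,0],[0,0,0]],"xyz":[[0,-36,20],[0,-36,20],[0,-36,20],[0,-36,20],[0,-36,20]],"fingers":[40,40,40,40,40]}' 
python3 -m inch '{"twist":[[0,0,0],[0,0,0],[0,0,0],[0,0,0],[0,0,0]],"xyz":[[0,-36,20],[0,-36,18],[0,-36,18],[0,-36,18],[0,-36,15]],"fingers":[40,40,40,40,40]}' ; python3 -m inch '{"twist":[[0,0,0],[0,0,0],[0,0,0],[0,0,0],[0,0,0]],"xyz":[[0,-36,15],[0,-36,15],[0,-36,15],[0,-36,12],[0,-36,12]],"fingers":[40,40,40,40,40]}' ;  python3 d.py 533.5 -223 120 1.6
```

```text
time_s: 1.07
tcp_pos: [364.7, 259.4, 229.8]
tcp_rot: [-0.009, 0.707, 0.01, 0.707]
ft_force: [1.5, 0.7, -0.0]
gripper_width: 39.7
time_s: 1.48
tcp_pos: [460.1, 74.6, 230.8]
tcp_rot: [-0.009, 0.706, 0.01, 0.708]
ft_force: [0.7, 0.8, 0.3]
gripper_width: 39.8
time_s: 1.9
tcp_pos: [536.1, -114.3, 231.5]
tcp_rot: [-0.008, 0.705, 0.01, 0.709]
ft_force: [0.7, 1.1, -0.2]
gripper_width: 39.7
18.700000000000003
[[ 0. -0.  1.]
 [ 0.  1.  0.]
 [-1.  0.  0.]]
t 1.9 tcp [ 536.1 -114.3  231.5] shift(tool) [ 130.  -108.8   -6.3] twist [-0.  0. -0.] F [ 0.7  1.1 -0.2] w 39.66267835750741
```

```bash
python3 - <<'E'
from h import *
for n in('scene','top'):
    im=env.read_camera(n); cv2.imwrite(f'pics/{n}1.png',im[:,:,::-1])
E
python3 d.py 533.5 -223 60 1.6
```

```text
18.700000000000003
[[ 0. -0.  1.]
 [ 0.  1.  0.]
 [-1.  0.  0.]]
t 2.0 tcp [ 537.2 -117.2  230.4] shift(tool) [ 189.  -105.9   -7. ] twist [-0.  0. -0.] F [0.4 0.7 0. ] w 39.96465882075639
```

View pics/scene1.png

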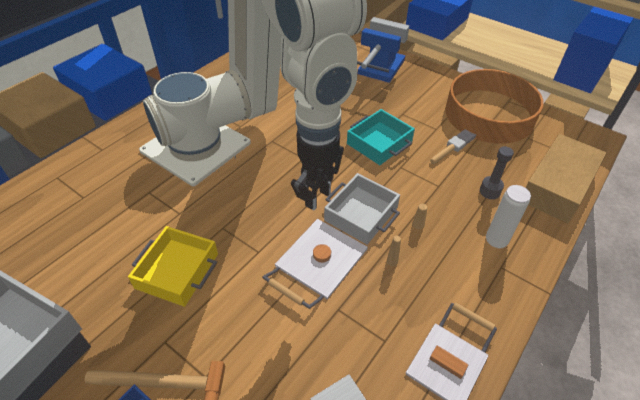

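The gripper is over the plate area at about (318,190), and the plate and box have not moved. Next I go over the handle and descend.

```bash
sed -i 's/precision=1/precision=2/' m.py; python3 -m inch '{"twist":[[0,0,0],[0,0,0],[0,0,0],[0,0,0],[0,0,0]],"xyz":[[10,-30,-2],[20,-30,-2],[30,-30,-2],[30,-15,-1],[30,0,0]],"fingers":[40,40,40,40,40]}' ;  python3 d.py 533.5 -223 60 1.6
```

```text
time_s: 2.42
tcp_pos: [537.0, -228.2, 113.5]
tcp_rot: [-0.009, 0.701, 0.006, 0.713]
ft_force: [0.8, 0.4, 0.4]
gripper_width: 39.7
18.700000000000003
[[ 0.02 -0.02  1.  ]
 [-0.    1.    0.02]
 [-1.   -0.01  0.02]]
t 2.4167 tcp [ 536.97 -228.25  113.49] shift(tool) [72.09  5.69 -4.66] twist [-0.01  0.02  0.01] F [0.79 0.44 0.45] w 39.67315622786094
```

```bash
python3 -m inch '{"twist":[[-0.01,0.02,0.01],[0,0,0],[0,0,0]],"xyz":[[30,5,-3],[22,1,-1],[12,0,0]],"fingers":[40,40,40]}' ;  python3 d.py 533.5 -223 29 1.6
python3 - <<'E'
from h import *
for n in('scene','top'):
    im=env.read_camera(n); 
    a=im[125:215,300:440] if n=='top' else im[200:330,230:380]
    cv2.imwrite(f'pics/{n}2.png',cv2.resize(a[:,:,::-1],None,fx=4,fy=4,interpolation=cv2.INTER_CUBIC))
E
```

```text
time_s: 2.67
tcp_pos: [530.8, -222.3, 43.2]
tcp_rot: [-0.007, 0.709, 0.013, 0.705]
ft_force: [0.1, -0.1, -0.5]
gripper_width: 39.9
18.700000000000003
[[-0.01 -0.03  1.  ]
 [ 0.01  1.    0.03]
 [-1.    0.01 -0.01]]
t 2.6667 tcp [ 530.84 -222.32   43.18] shift(tool) [32.85 -1.    2.84] twist [ 0.   -0.01 -0.01] F [ 0.06 -0.07 -0.46] w 39.898455786322025
```

View pics/scene2.png

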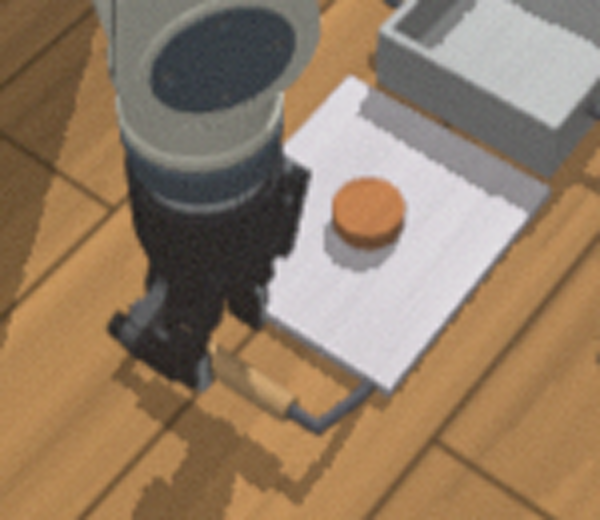

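View pics/top2.png

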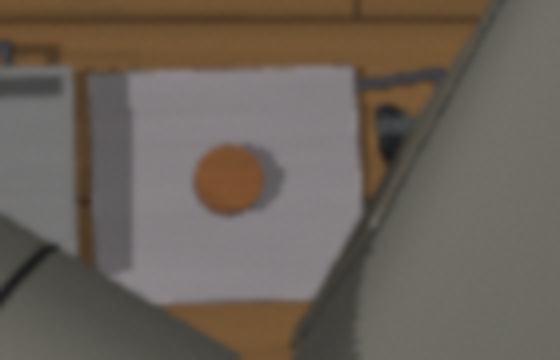

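The fingers straddle the sleeve (scene crop ~(215,360)) and the plate has not moved. I descend the rest and close.

```bash
python3 -m inch '{"twist":[[0,-0.01,-0.01],[0,0,0],[0,0,0]],"xyz":[[16,-1,2],[12,0,1],[5,0,0]],"fingers":[40,40,40]}' ;  python3 d.py 533.5 -223 29 1.6
```

```text
time_s: 3.02
tcp_pos: [535.9, -223.3, 13.1]
tcp_rot: [-0.012, 0.704, 0.009, 0.71]
ft_force: [0.3, 0.4, 0.9]
gripper_width: 40.3
18.700000000000003
[[ 0.01 -0.03  1.  ]
 [-0.    1.    0.03]
 [-1.   -0.    0.01]]
t 3.0167 tcp [ 535.93 -223.26   13.13] shift(tool) [ 2.81  0.34 -2.44] twist [0.   0.01 0.  ] F [0.29 0.45 0.93] w 40.293026729867776
```

```bash
python3 -m inch '{"twist":[[0,0.01,0],[0,0,0],[0,0,0],[0,0,0],[0,0,0]],"xyz":[[2,0,-2],[0,0,0],[0,0,0],[0,0,0],[0,0,0]],"fingers":[30,10,10,10,10]}' 60; python3 -m inch '{"twist":[[0,0,0],[0,0,0],[0,0,0]],"xyz":[[0,0,0],[0,0,0],[0,0,0]],"fingers":[10,10,10]}' 60;  python3 d.py 533.5 -223 28 1.6
```

```text
time_s: 3.43
tcp_pos: [534.4, -223.0, 12.9]
tcp_rot: [-0.012, 0.708, 0.009, 0.706]
ft_force: [-0.5, 1.0, -2.3]
gripper_width: 14.1
time_s: 3.68
tcp_pos: [534.4, -222.9, 13.4]
tcp_rot: [-0.012, 0.708, 0.009, 0.706]
ft_force: [0.6, 0.6, -3.4]
gripper_width: 14.0
18.700000000000003
[[-0.   -0.03  1.  ]
 [-0.    1.    0.03]
 [-1.   -0.   -0.  ]]
t 3.6833 tcp [ 534.4  -222.88   13.35] shift(tool) [ 4.06 -0.08 -0.89] twist [ 0. -0.  0.] F [ 0.62  0.56 -3.43] w 14.035654292404896
```

```bash
python3 -m inch '{"twist":[[0,0,0],[0,0,0],[0,0,0],[0,0,0],[0,0,0]],"xyz":[[0,0,0],[0,0,0],[5,0,0],[0,0,0],[0,0,0]],"fingers":[28,28,28,10,10]}' 80; python3 -m inch '{"twist":[[0,0,0],[0,0,0],[0,0,0]],"xyz":[[0,0,0],[0,0,0],[0,0,0]],"fingers":[10,10,10]}' 80;  python3 d.py 533.5 -223 28 1.6
```

```text
time_s: 4.1
tcp_pos: [535.5, -223.8, 9.5]
tcp_rot: [-0.013, 0.707, 0.008, 0.707]
ft_force: [-1.7, 1.2, 8.2]
gripper_width: 13.7
time_s: 4.35
tcp_pos: [535.4, -223.8, 9.5]
tcp_rot: [-0.013, 0.707, 0.008, 0.707]
ft_force: [-1.2, 0.4, 1.0]
gripper_width: 13.5
18.700000000000003
[[ 0.   -0.03  1.  ]
 [-0.01  1.    0.03]
 [-1.   -0.01 -0.  ]]
t 4.35 tcp [ 535.45 -223.82    9.54] shift(tool) [ 0.24  0.88 -1.92] twist [ 0.   -0.    0.01] F [-1.21  0.44  0.97] w 13.477088863896576
```

```bash
cat > path.py <<'E'
import numpy as np
yw=7.6
def H1(a):
    a=np.radians(a); yb=yw-1-10*np.sin(a); return yb-220*np.cos(a)+28*np.sin(a), 220*np.sin(a)+28*np.cos(a)
def H2(a,s):
    a=np.radians(a); return yw-(220-s)*np.cos(a)+18*np.sin(a), 50+(220-s)*np.sin(a)+18*np.cos(a)
if __name__=='__main__':
    for a in range(0,90,4): print(a,np.round(H1(a),1))
    for a,s in [(88,50),(90,50),(92,50),(95,47),(100,42),(105,38),(110,33),(115,29),(120,25),(125,21),(130,18),(135,16),(140,14),(145,12),(150,10),(155,10),(160,10),(165,10),(170,10),(173,10),(176,10),(178,10),(180,10)]: print(a,s,np.round(H2(a,s),1))
E
python3 path.py
```

```text
0 [-213.4   28. ]
4 [-211.6   43.3]
8 [-208.8   58.3]
12 [-204.9   73.1]
16 [-199.9   87.6]
20 [-194.   101.6]
24 [-187.1  115.1]
28 [-179.2  128. ]
32 [-170.4  140.3]
36 [-160.8  152. ]
40 [-150.4  162.9]
44 [-139.2  173. ]
48 [-127.2  182.2]
52 [-114.7  190.6]
56 [-101.5  198. ]
60 [-87.8 204.5]
64 [-73.7 210. ]
68 [-59.1 214.5]
72 [-44.3 217.9]
76 [-29.2 220.2]
80 [-13.9 221.5]
84 [  1.5 221.7]
88 [ 16.9 220.8]
88 50 [ 19.7 220.5]
90 50 [ 25.6 220. ]
92 50 [ 31.5 219.3]
95 47 [ 40.6 220.8]
100 42 [ 56.2 222.2]
105 38 [ 72.1 221.1]
110 33 [ 88.5 219.6]
115 29 [104.6 215.5]
120 25 [120.7 209.9]
125 21 [136.5 202.7]
130 18 [151.2 193.2]
135 16 [164.6 181.5]
140 14 [177.  168.6]
145 12 [188.3 154.6]
150 10 [198.5 139.4]
155 10 [205.5 122.4]
160 10 [211.1 104.9]
165 10 [215.1  87. ]
170 10 [217.5  68.7]
173 10 [218.2  57.7]
176 10 [218.3  46.7]
178 10 [218.1  39.3]
180 10 [217.6  32. ]
```

```bash
python3 -m inch '{"twist":[[0,0,0],[0,0,0],[0,0,0],[0,0,0],[0,0,0]],"xyz":[[-10,6,0],[-15,7,0],[-15,5,0],[-15,4,0],[-14,5,0]],"fingers":[10,10,10,10,10]}' 80;  python3 d.py 533.5 -194 101.6 1.6
```

```text
time_s: 4.77
tcp_pos: [532.5, -194.6, 78.8]
tcp_rot: [-0.011, 0.709, 0.008, 0.705]
ft_force: [0.1, 1.8, -4.1]
gripper_width: 14.0
18.700000000000003
[[-0.01 -0.03  1.  ]
 [-0.    1.    0.03]
 [-1.   -0.   -0.01]]
t 4.7667 tcp [ 532.54 -194.55   78.79] shift(tool) [-4.12  0.51  0.95] twist [-0.   -0.01  0.  ] F [ 0.1   1.84 -4.07] w 13.953332935424257
```

```bash
python3 -m inch '{"twist":[[0,0,0],[0,0,0],[0,0,0],[0,0,0],[0,0,0]],"xyz":[[-15,7,0.5],[-14,8,0.5],[-13,9,0.5],[-12,10,0],[-11,10,0]],"fingers":[10,10,10,10,10]}' 80;  python3 d.py 533.5 -150.4 162.9 1.6
python3 - <<'E'
from h import *
im=env.read_camera('scene'); a=im[100:330,230:430]
cv2.imwrite(f'pics/s3.png',cv2.resize(a[:,:,::-1],None,fx=2.6,fy=2.6,interpolation=cv2.INTER_CUBIC))
E
```

```text
time_s: 5.18
tcp_pos: [531.1, -144.7, 148.6]
tcp_rot: [-0.009, 0.71, 0.01, 0.704]
ft_force: [0.0, 1.0, -5.2]
gripper_width: 13.2
18.700000000000003
[[-0.01 -0.03  1.  ]
 [ 0.    1.    0.03]
 [-1.    0.   -0.01]]
t 5.1833 tcp [ 531.14 -144.65  148.56] shift(tool) [ 4.33 -5.82  2.24] twist [-0.   -0.01 -0.  ] F [ 0.02  1.03 -5.22] w 13.20918564104014
```

View pics/s3.png

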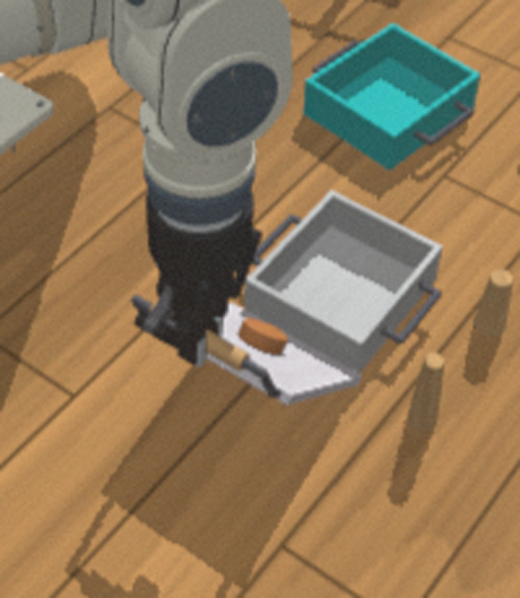

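The plate is levering up with its edge at the box foot (crop ~(300,350)), held at (225,345).

```bash
python3 -m inch '{"twist":[[0,-0.01,0],[0,0,0],[0,0,0],[0,0,0],[0,0,0]],"xyz":[[-9,9,1],[-8.5,10,0.5],[-8,11,0.5],[-7,12,0.5],[-6,12,0]],"fingers":[10,10,10,10,10]}' 80;  python3 d.py 531.5 -87.8 204.5 1.6; python3 -m inch '{"twist":[[0,0,0],[0,0,0],[0,0,0],[0,0,0],[0,0,0]],"xyz":[[-5,11,0],[-4,12,0],[-3,12,0],[-2,12,0],[-1,12,0]],"fingers":[10,10,10,10,10]}' 80;  python3 d.py 530.5 -29.2 220.2 1.6
```

```text
time_s: 5.65
tcp_pos: [530.7, -83.9, 191.9]
tcp_rot: [-0.008, 0.707, 0.011, 0.707]
ft_force: [-0.0, 1.1, -7.4]
gripper_width: 13.5
18.700000000000003
[[ 0.   -0.03  1.  ]
 [ 0.    1.    0.03]
 [-1.    0.    0.  ]]
t 5.65 tcp [530.72 -83.94 191.94] shift(tool) [ 6.13 -3.91  0.67] twist [-0.  0. -0.] F [-0.03  1.1  -7.42] w 13.499107699230523
time_s: 6.07
tcp_pos: [528.5, -18.4, 208.8]
tcp_rot: [-0.009, 0.707, 0.011, 0.707]
ft_force: [-0.3, -0.7, -6.4]
gripper_width: 13.7
18.700000000000003
[[-0.   -0.03  1.  ]
 [ 0.    1.    0.03]
 [-1.    0.   -0.  ]]
t 6.0667 tcp [528.46 -18.37 208.81] shift(tool) [  7.28 -10.9    1.75] twist [-0. -0. -0.] F [-0.28 -0.69 -6.38] w 13.711642810022273
```

```bash
python3 - <<'E'
from h import *
im=env.read_camera('scene'); a=im[100:330,230:430]
cv2.imwrite(f'pics/s4.png',cv2.resize(a[:,:,::-1],None,fx=2.6,fy=2.6,interpolation=cv2.INTER_CUBIC))
E
python3 d.py 530.5 1.5 221.7 1.6
```

```text
18.700000000000003
[[-0.   -0.03  1.  ]
 [ 0.    1.    0.03]
 [-1.    0.   -0.  ]]
t 6.1167 tcp [528.26 -16.56 209.04] shift(tool) [ 6.1  17.96  2.76] twist [ 0. -0. -0.] F [-0.1   1.09 -7.52] w 13.525915351753893
```

View pics/s4.png

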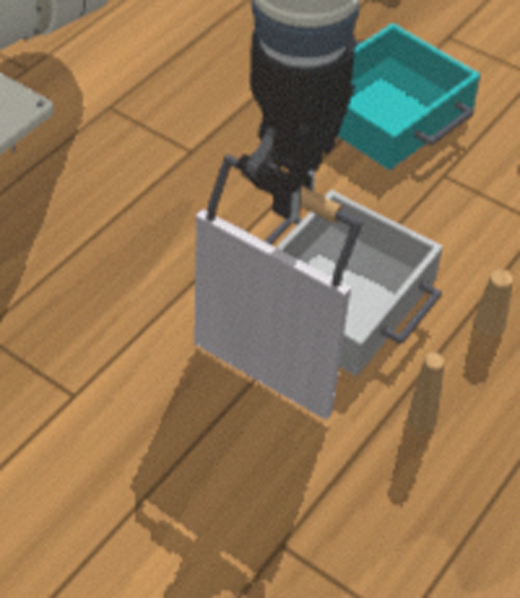

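The plate is on edge just off the box's -y wall (crop ~(265,310)). Next it leans against the wall and rim and goes over.

```bash
python3 -m inch '{"twist":[[0,0,0],[0,0,0],[0,0,0],[0,0,0]],"xyz":[[1,6,2],[2,8,2],[2,8,0],[0,6,0]],"fingers":[10,10,10,10]}' 80;  python3 d.py 532 17 221.7 1.6;  python3 -m inch '{"twist":[[0,0,0],[0,0,0],[0,0,0],[0,0,0]],"xyz":[[-1,6,0],[-1,7,0],[-2,8,0],[-1,8,0]],"fingers":[10,10,10,10]}' 80;  python3 d.py 532 40.6 222 1.6
python3 - <<'E'
from h import *
im=env.read_camera('scene'); a=im[100:330,230:430]
cv2.imwrite(f'pics/s5.png',cv2.resize(a[:,:,::-1],None,fx=2.6,fy=2.6,interpolation=cv2.INTER_CUBIC))
E
```

```text
time_s: 6.45
tcp_pos: [532.2, 14.3, 203.2]
tcp_rot: [-0.009, 0.707, 0.012, 0.707]
ft_force: [0.1, -1.0, -7.4]
gripper_width: 13.5
18.700000000000003
[[ 0.   -0.03  1.  ]
 [ 0.    1.    0.03]
 [-1.    0.    0.  ]]
t 6.45 tcp [532.21  14.29 203.2 ] shift(tool) [ 0.21  2.71 -0.13] twist [ 0.  0. -0.] F [ 0.15 -1.03 -7.41] w 13.461882755664902
time_s: 6.78
tcp_pos: [530.6, 45.2, 207.2]
tcp_rot: [-0.009, 0.708, 0.011, 0.706]
ft_force: [0.5, -2.2, -8.2]
gripper_width: 13.8
18.700000000000003
[[-0.   -0.03  1.  ]
 [ 0.    1.    0.03]
 [-1.    0.   -0.  ]]
t 6.7833 tcp [530.64  45.2  207.23] shift(tool) [ 3.91 -4.65  1.25] twist [-0. -0. -0.] F [ 0.51 -2.23 -8.22] w 13.800317902958216
```

View pics/s5.png

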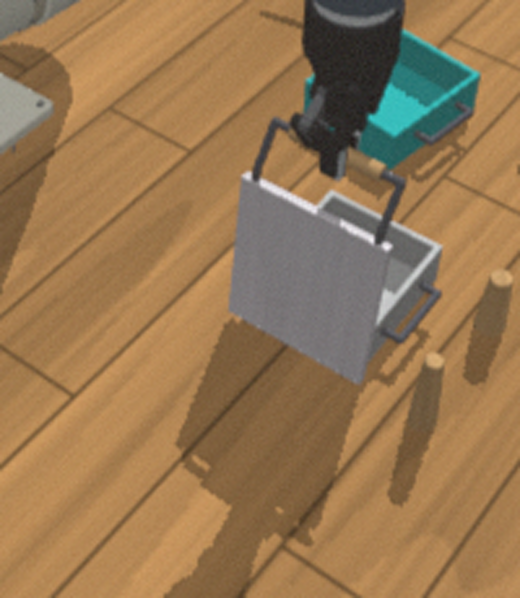

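```bash
python3 -m inch '{"twist":[[0,0,0],[0,0,0],[0,0,0],[0,0,0],[0,0,0]],"xyz":[[0,9,0.5],[0.5,10,0.5],[1,10,0.5],[1,10,0],[1.5,10,0]],"fingers":[10,10,10,10,10]}' 80;  python3 d.py 530 104.6 215.5 1.6;  python3 -m inch '{"twist":[[0,0,0],[0,0,0],[0,0,0],[0,0,0]],"xyz":[[3,8,0],[4,8,0],[5,8,0],[5,8,0]],"fingers":[10,10,10,10]}' 80;  python3 d.py 530 136.5 202.7 1.6
python3 - <<'E'
from h import *
im=env.read_camera('scene'); a=im[60:330,230:430]
cv2.imwrite(f'pics/s6.png',cv2.resize(a[:,:,::-1],None,fx=2.2,fy=2.2,interpolation=cv2.INTER_CUBIC))
im=env.read_camera('top'); a=im[100:240,220:400]
cv2.imwrite(f'pics/t6.png',cv2.resize(a[:,:,::-1],None,fx=4,fy=4,interpolation=cv2.INTER_CUBIC))
E
```

```text
time_s: 7.25
tcp_pos: [530.6, 98.3, 203.5]
tcp_rot: [-0.009, 0.708, 0.01, 0.706]
ft_force: [0.8, -2.6, -7.6]
gripper_width: 13.2
18.700000000000003
[[-0.   -0.03  1.  ]
 [ 0.    1.    0.03]
 [-1.    0.   -0.  ]]
t 7.25 tcp [530.59  98.26 203.48] shift(tool) [ 6.69  6.34 -0.4 ] twist [-0. -0. -0.] F [ 0.76 -2.62 -7.59] w 13.205978144973018
time_s: 7.58
tcp_pos: [529.6, 134.2, 185.4]
tcp_rot: [-0.009, 0.708, 0.01, 0.706]
ft_force: [-0.7, -3.7, -6.7]
gripper_width: 13.9
18.700000000000003
[[-0.   -0.03  1.  ]
 [ 0.    1.    0.03]
 [-1.    0.   -0.  ]]
t 7.5833 tcp [529.62 134.18 185.43] shift(tool) [1.43 2.31 0.44] twist [-0. -0. -0.] F [-0.69 -3.71 -6.69] w 13.927971779581222
```

View pics/s6.png

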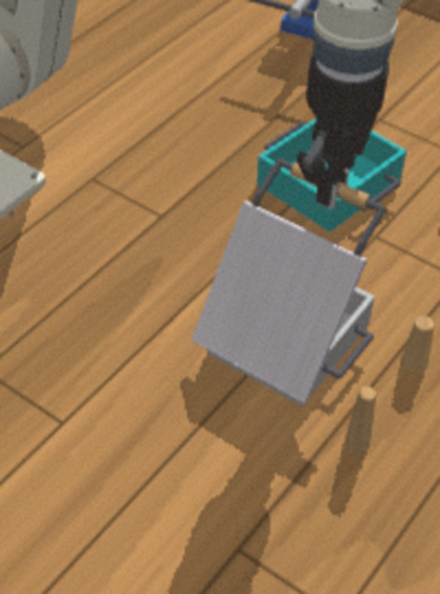

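View pics/t6.png

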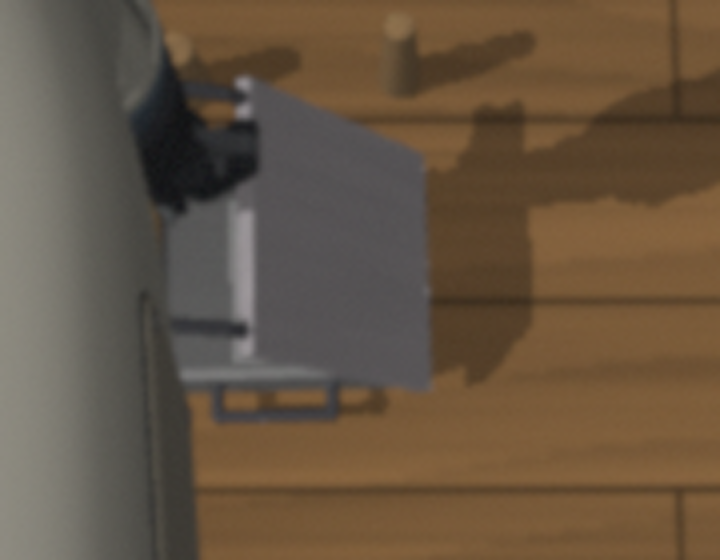

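Leaning over the rim at about 125°, going well. The turquoise box is near the handle's end position, so I check that clearance.

Run:
```python
from m import *
im=cv2.imread('pics/top0.png')
yaw=np.radians(1.6); c=np.array([527.7,82.6]); ux=np.array([np.cos(yaw),np.sin(yaw)]); uy=np.array([-ux[1],ux[0]])
def W(a,b,z): p=c+ux*a+uy*b; return [p[0],p[1],z]
for poly,z,col in(([(-75,-85),(75,-85),(75,85),(-75,85)],55,(0,0,255)),([(-65,-75),(65,-75),(65,75),(-65,75)],50,(0,255,0)),([(-63,85),(-63,143),(63,143),(63,85)],32,(255,0,255))):
    cv2.polylines(im,[np.array([proj('top',W(a,b,z))*8 for a,b in poly]).astype(int).reshape(-1,1,2)],True,col,1,shift=3)
a=im[120:270,130:330]; cv2.imwrite('pics/t7.png',cv2.resize(a,None,fx=3.8,fy=3.8,interpolation=cv2.INTER_CUBIC))
```

```text
(no output)
```

View pics/t7.png

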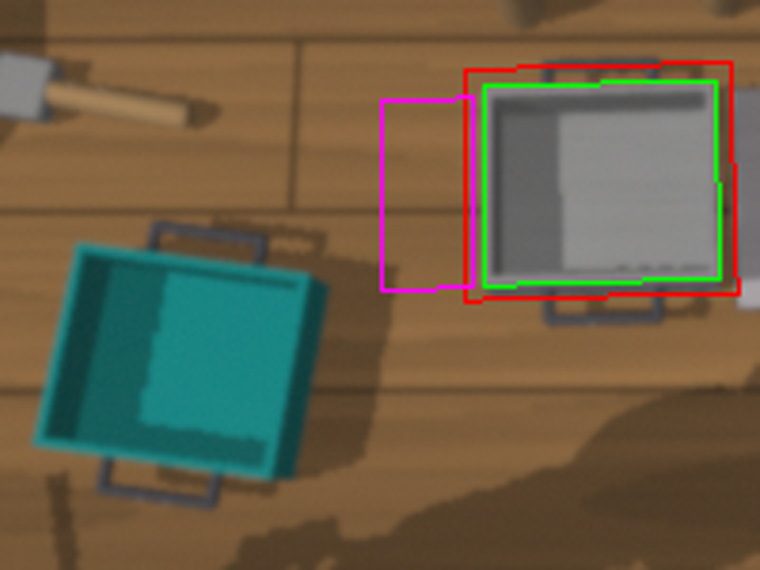

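Overlay: the model fits the grey box (green), and the handle's end place (magenta) is clear of the turquoise box. Continuing over.

```bash
python3 -m inch '{"twist":[[0,0,0],[0,0,0],[0,0,0],[0,0,0],[0,0,0]],"xyz":[[5,7,0.3],[7,7,0.3],[7.5,7,0.3],[8,7,0],[8,7,0]],"fingers":[10,10,10,10,10]}' 80;  python3 d.py 528 177 168.6 1.6;  python3 -m inch '{"twist":[[0,0,0],[0,0,0],[0,0,0],[0,0,0]],"xyz":[[8,6,0.3],[8,5,0.3],[8,5,0],[8,4,0]],"fingers":[10,10,10,10]}' 80;  python3 d.py 526 198.5 139.4 1.6
```

```text
time_s: 8.1
tcp_pos: [530.0, 170.9, 148.8]
tcp_rot: [-0.009, 0.707, 0.01, 0.707]
ft_force: [-0.0, -5.1, -5.2]
gripper_width: 13.7
18.700000000000003
[[-0.   -0.03  1.  ]
 [ 0.    1.    0.03]
 [-1.    0.   -0.  ]]
t 8.1 tcp [529.98 170.9  148.8 ] shift(tool) [-1.1   6.15 -1.82] twist [-0. -0. -0.] F [-0.03 -5.12 -5.17] w 13.68629810803136
time_s: 8.43
tcp_pos: [529.5, 193.0, 112.6]
tcp_rot: [-0.01, 0.708, 0.009, 0.707]
ft_force: [-0.7, -4.0, -4.7]
gripper_width: 13.4
18.700000000000003
[[-0.   -0.03  1.  ]
 [-0.    1.    0.03]
 [-1.   -0.   -0.  ]]
t 8.4333 tcp [529.54 192.97 112.63] shift(tool) [-8.07  5.61 -3.41] twist [-0. -0.  0.] F [-0.71 -4.03 -4.67] w 13.353351364671418
```

```bash
python3 -m inch '{"twist":[[0,0,0],[0,0,0],[0,0,0],[0,0,0],[0,0,0]],"xyz":[[6,6,0],[7,5,0],[8,4,0],[8,2,0],[8,1,0]],"fingers":[10,10,10,10,10]}' 80;  python3 d.py 528 216 87 1.6
python3 - <<'E'
from h import *
im=env.read_camera('scene'); a=im[60:330,230:430]
cv2.imwrite(f'pics/s8.png',cv2.resize(a[:,:,::-1],None,fx=2.2,fy=2.2,interpolation=cv2.INTER_CUBIC))
im=env.read_camera('top'); cv2.imwrite('pics/t8full.png',im[:,:,::-1]); a=im[100:240,220:400]
cv2.imwrite(f'pics/t8.png',cv2.resize(a[:,:,::-1],None,fx=4,fy=4,interpolation=cv2.INTER_CUBIC))
E
```

```text
time_s: 8.85
tcp_pos: [529.3, 213.8, 71.5]
tcp_rot: [-0.01, 0.707, 0.01, 0.707]
ft_force: [-1.5, 0.2, -1.8]
gripper_width: 13.9
18.700000000000003
[[-0.   -0.03  1.  ]
 [ 0.    1.    0.03]
 [-1.    0.   -0.  ]]
t 8.85 tcp [529.26 213.76  71.46] shift(tool) [ 3.16  2.27 -1.2 ] twist [-0. -0. -0.] F [-1.51  0.23 -1.75] w 13.87542211151177
```

View pics/s8.png

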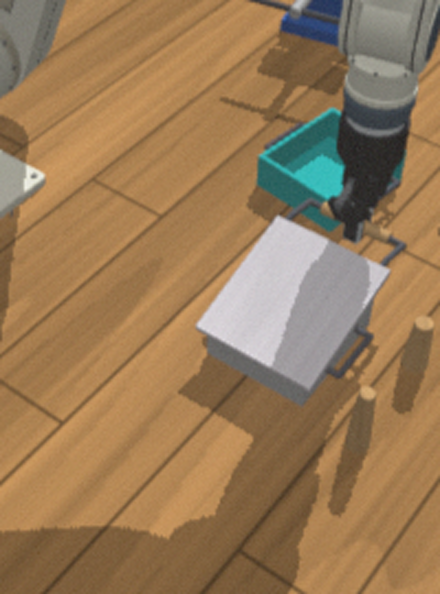

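View pics/t8.png

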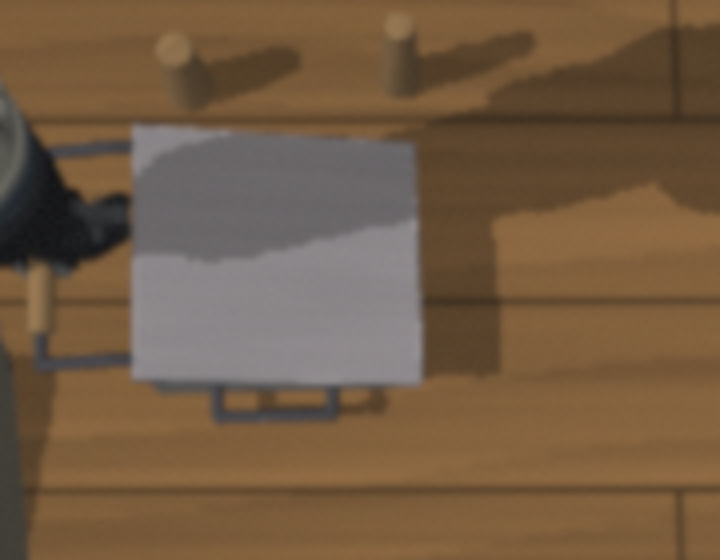

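Run:
```python
from m import *
c=np.array([527.7,82.6]);yaw=np.radians(1.6);ux=np.array([np.cos(yaw),np.sin(yaw)]); uy=np.array([-ux[1],ux[0]])
P=g([(414,144),(422,383)],57,'top',(220,100),4)
for p in P: print(p,(p[:2]-c)@ux,(p[:2]-c)@uy)
d=P[0]-P[1];print(np.degrees(np.arctan2(d[1],d[0])),np.linalg.norm(d))
P=g([(196,325),(310,390)],57,'scene',(230,60),2.2)
for p in P: print(p,(p[:2]-c)@ux,(p[:2]-c)@uy)
```

```text
[605.35  -3.69  57.  ] 75.20937640145635 -88.4254501304131
[457.65  -7.78  57.  ] -72.54875371501622 -88.38400532527018
1.583929057891534 147.75813592891703
[457.93  -6.21  57.  ] -72.21894178166067 -86.82325823738203
[608.22  -4.6   57.  ] 78.04955514198791 -89.41080292780715
```

The plate is nearly flat, square, and about 2 mm too far +x. I lower it slowly while shifting it -x.

```bash
python3 -m inch '{"twist":[[0,0,0],[0,0,0],[0,0,0],[0,0,0],[0,0,0]],"xyz":[[6,2,-0.7],[7,1.5,-0.7],[7,1,-0.7],[6,0,-0.3],[6,0,0]],"fingers":[10,10,10,10,10]}' 80;  python3 d.py 527 218.3 50 1.6; python3 -m inch '{"twist":[[0,0,0],[0,0,0],[0,0,0]],"xyz":[[4,0,0],[3,0,0],[0,0,0]],"fingers":[10,10,10]}' 80;  python3 d.py 527 218.3 46 1.6
```

```text
time_s: 9.37
tcp_pos: [527.7, 218.7, 38.1]
tcp_rot: [-0.009, 0.706, 0.01, 0.708]
ft_force: [-0.6, 0.2, -3.1]
gripper_width: 13.6
18.700000000000003
[[ 0.   -0.03  1.  ]
 [ 0.    1.    0.03]
 [-1.    0.    0.  ]]
t 9.3667 tcp [527.7  218.71  38.06] shift(tool) [ 6.76 -0.4  -0.73] twist [-0.  0. -0.] F [-0.63  0.15 -3.05] w 13.597338000616386
time_s: 9.62
tcp_pos: [527.4, 218.8, 28.9]
tcp_rot: [-0.009, 0.707, 0.011, 0.707]
ft_force: [1.3, 0.3, -2.8]
gripper_width: 13.2
18.700000000000003
[[ 0.   -0.03  1.  ]
 [ 0.    1.    0.03]
 [-1.    0.    0.  ]]
t 9.6167 tcp [527.35 218.8   28.89] shift(tool) [ 1.59 -0.49 -0.37] twist [ 0.  0. -0.] F [ 1.26  0.29 -2.76] w 13.201459418137544
```

```bash
python3 -m inch '{"twist":[[0,0,0],[0,0,0],[0,0,0],[0,0,0],[0,0,0]],"xyz":[[3,0,0],[3,0,0],[2.5,0,0],[2,0,0],[1.5,0,0]],"fingers":[10,10,10,10,10]}' 80;  python3 -m inch '{"twist":[[0,0,0],[0,0,0],[0,0,0]],"xyz":[[1,0,0],[1,0,0],[0,0,0]],"fingers":[10,10,10]}' 80;  python3 d.py 526 218.3 32 1.6;python3 - <<'E'
from h import *
for n in('scene','top'):
    im=env.read_camera(n); cv2.imwrite(f'pics/{n}9f.png',im[:,:,::-1])
    a=im[110:230,230:380] if n=='top' else im[140:270,300:430]
    cv2.imwrite(f'pics/{n}9.png',cv2.resize(a[:,:,::-1],None,fx=5 if n=='top' else 4.5,fy=5 if n=='top' else 4.5,interpolation=cv2.INTER_CUBIC))
E
```

```text
time_s: 10.03
tcp_pos: [527.6, 218.3, 16.3]
tcp_rot: [-0.009, 0.706, 0.01, 0.708]
ft_force: [1.1, -1.8, -2.8]
gripper_width: 13.8
time_s: 10.28
tcp_pos: [527.7, 218.1, 13.9]
tcp_rot: [-0.009, 0.707, 0.01, 0.708]
ft_force: [0.2, -1.2, -2.8]
gripper_width: 13.5
18.700000000000003
[[ 0.   -0.03  1.  ]
 [ 0.    1.    0.03]
 [-1.    0.    0.  ]]
t 10.2833 tcp [527.68 218.07  13.89] shift(tool) [ 0.59  0.27 -1.68] twist [-0.  0. -0.] F [ 0.2  -1.18 -2.77] w 13.454100523852809
```

View pics/scene9.png

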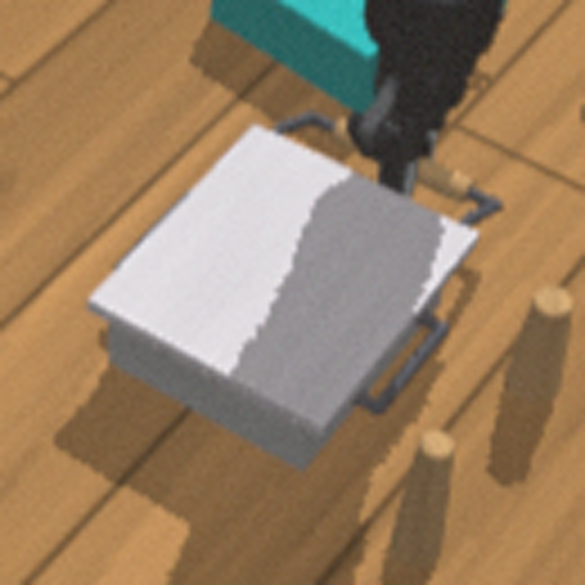

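View pics/top9.png

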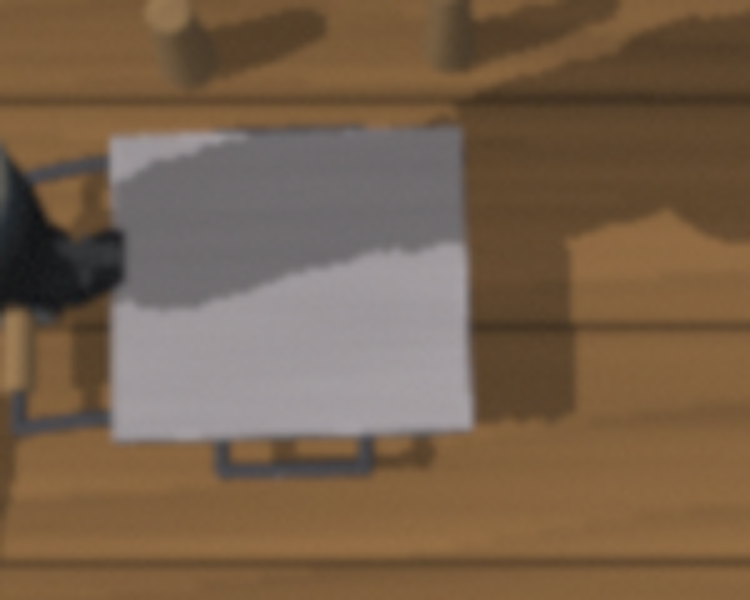

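Run:
```python
from m import *
c=np.array([527.7,82.6]);yaw=np.radians(1.6);ux=np.array([np.cos(yaw),np.sin(yaw)]); uy=np.array([-ux[1],ux[0]])
for n,P in(('top',g([(111,137),(461,127),(472,429),(113,440)],60,'top',(230,110),5)),('scene',g([(254,126),(479,235),(324,430),(88,304)],60,'scene',(300,140),4.5))):
    m=P.mean(0); print(n,m,'off',(m[:2]-c)@ux,(m[:2]-c)@uy,[round(float(np.degrees(np.arctan2(*(P[(i+1)%4]-P[i])[[1,0]])))%90,2) for i in range(4)],np.linalg.norm(np.roll(P,-1,0)-P,axis=1))
```

```text
top [529.08  82.13  60.  ] off 1.370497960822616 -0.5076755737578917 [1.62, 1.78, 1.66, 1.94] [170.02 148.91 169.61 149.04]
scene [530.62  80.78  60.  ] off 2.870609509156484 -1.9000051336801438 [2.04, 2.09, 2.4, 2.3] [149.28 169.07 148.66 169.98]
```

```bash
python3 -m inch '{"twist":[[0,0,0],[0,0,0],[0,0,0],[0,0,0],[0,0,0]],"xyz":[[-2,0.5,-1],[0,0.5,-1],[0,0,-0.3],[1,0,0],[0.5,0,0]],"fingers":[10,10,10,10,10]}' 80;  python3 d.py 526 219 32 1.6;python3 - <<'E'
from h import *
for n in('scene','top'):
    im=env.read_camera(n); cv2.imwrite(f'pics/{n}10f.png',im[:,:,::-1])
E
cat > fit.py <<'E'
from m import *
from scipy.ndimage import map_coordinates
# refine quad edges: for each edge sample perpendicular profiles in gradient magnitude (summed colour), fit line
def refine(img,Q,rng=2.5,skip=.15):
    I=cv2.GaussianBlur(img.astype(float),(0,0),0.7); Q=np.array(Q,float); L=[]
    for i in range(4):
        a,b=Q[i],Q[(i+1)%4]; d=(b-a)/np.linalg.norm(b-a); nn=np.array([-d[1],d[0]]); pts=[];
        t=np.arange(-rng,rng+.01,.1)
        for f in np.linspace(skip,1-skip,40):
            p=a+(b-a)*f; xy=p[:,None]+nn[:,None]*t
            pr=np.array([map_coordinates(I[:,:,k],[xy[1],xy[0]],order=1) for k in range(3)])
            gr=np.abs(np.gradient(pr,axis=1)).sum(0); j=gr.argmax()
            if 2<j<len(t)-3: pts.append(xy[:,j])
        pts=np.array(pts,np.float32); l=cv2.fitLine(pts,cv2.DIST_HUBER,0,.01,.01).ravel(); L.append((l[2:],l[:2],len(pts)))
    C=[]
    for i in range(4):
        (p,d,_),(q,e,_)=L[i-1],L[i]; s=np.linalg.solve(np.column_stack([d,-e]),q-p); C.append(p+d*s[0])
    return np.array(C),[x[2] for x in L]
def world(n,C,z): return np.array([ray(n,u,v,z) for u,v in C])
def rep(nm,P,k):
    m=P.mean(0); a=[]
    for i in range(4):
        d=P[(i+1)%4]-P[i]; a.append(((np.degrees(np.arctan2(d[1],d[0]))+45)%90)-45)
    print(nm,m,'ang',np.round(a,2),'mean %.2f'%np.mean(a),'sides',np.linalg.norm(np.roll(P,-1,0)-P,axis=1),k)
E
cat > cmp.py <<'E'
from fit import *
import sys
k=sys.argv[1]
o=lambda l,off,s:[(off[0]+(a+.5)/s-.5,off[1]+(b+.5)/s-.5) for a,b in l]
for n,b,p in(('top',o([(32,82),(306,76),(314,305),(32,317)],(250,125),4.5),o([(111,137),(461,127),(472,429),(113,440)],(230,110),5)),('scene',o([(412,35),(578,122),(458,268),(280,172)],(255,165),4),o([(254,126),(479,235),(324,430),(88,304)],(300,140),4.5))):
    C,c1=refine(cv2.imread(f'pics/{n}0.png'),b); rep(n+' box',world(n,C,50),c1)
    C,c1=refine(cv2.imread(f'pics/{n}{k}f.png'),p); rep(n+' plate',world(n,C,60),c1)
E
python3 cmp.py 9; python3 cmp.py 10
```

```text
time_s: 10.8
tcp_pos: [526.0, 219.2, 15.5]
tcp_rot: [-0.009, 0.706, 0.01, 0.708]
ft_force: [-0.0, -2.2, -3.3]
gripper_width: 13.6
18.700000000000003
[[ 0.   -0.03  1.  ]
 [ 0.    1.    0.03]
 [-1.    0.    0.  ]]
t 10.8 tcp [525.96 219.19  15.53] shift(tool) [ 2.23 -0.2   0.03] twist [-0.  0. -0.] F [-0.05 -2.24 -3.31] w 13.640068726928106
top box [524.93  80.98  50.  ] ang [ 0.43 -0.12  1.98  1.3 ] mean 0.90 sides [146.55 123.54 143.48 127.41] [25, 40, 40, 39]
top plate [529.87  82.42  60.  ] ang [0.16 2.62 1.7  1.76] mean 1.56 sides [169.35 149.24 171.51 153.79] [40, 40, 40, 37]
scene box [530.09  80.46  50.  ] ang [1.51 1.08 1.31 0.46] mean 1.09 sides [123.41 143.64 124.94 143.21] [40, 40, 39, 40]
scene plate [529.44  82.64  60.  ] ang [0.9  2.07 1.3  1.82] mean 1.53 sides [149.79 169.89 150.54 170.93] [40, 40, 40, 40]
top box [524.93  80.98  50.  ] ang [ 0.43 -0.12  1.98  1.3 ] mean 0.90 sides [146.55 123.54 143.48 127.41] [25, 40, 40, 39]
top plate [528.04  83.24  60.  ] ang [1.33 3.67 1.78 2.85] mean 2.41 sides [169.55 149.17 171.67 150.46] [40, 40, 40, 40]
scene box [530.09  80.46  50.  ] ang [1.51 1.08 1.31 0.46] mean 1.09 sides [123.41 143.64 124.94 143.21] [40, 40, 39, 40]
scene plate [528.27  83.93  60.  ] ang [2.16 2.3  1.81 2.56] mean 2.21 sides [150.57 172.27 149.78 171.37] [40, 40, 40, 40]
```

```bash
cat > pose.py <<'E'
from h import *
from scipy.ndimage import map_coordinates
from scipy.optimize import minimize
def score(p,n,G,rects,mask=None):
    c,s=np.cos(p[2]),np.sin(p[2]); tot=0;N=0
    cc=cal(n); f=K(cc); Rt=Rm(cc).T; o=np.array(cc['xyz'])
    for w,h,z,sides in rects:
        q=np.array([(-w,-h),(w,-h),(w,h),(-w,h)])/2
        for i in sides:
            a,b=q[i],q[(i+1)%4]; t=np.linspace(.06,.94,80)[:,None]; L=a+(b-a)*t
            W=np.column_stack([p[0]+c*L[:,0]-s*L[:,1],p[1]+s*L[:,0]+c*L[:,1],np.full(80,z)])
            Q=(W-o)@Rt.T; u=cc['cx']+f*Q[:,0]/Q[:,2]; v=cc['cy']+f*Q[:,1]/Q[:,2]
            d=np.array([u[-1]-u[0],v[-1]-v[0]]); d/=np.linalg.norm(d)
            gx=map_coordinates(G[0],[v,u],order=1); gy=map_coordinates(G[1],[v,u],order=1)
            g=-d[1]*gx+d[0]*gy   # k x npts
            tot+=np.minimum(np.abs(g),40).sum(); N+=80
    return -tot/N
def fitpose(n,fn,rects,p0):
    I=cv2.cvtColor(cv2.imread(fn),cv2.COLOR_BGR2GRAY).astype(float)
    for sg in(1.5,.8):
        B=cv2.GaussianBlur(I,(0,0),sg); G=(cv2.Sobel(B,cv2.CV_64F,1,0)/8,cv2.Sobel(B,cv2.CV_64F,0,1)/8)
        best=None
        for dx in(-2,0,2):
            for dy in(-2,0,2):
                for da in(-.01,0,.01):
                    r=minimize(score,np.array(p0)+[dx,dy,da],args=(n,G,rects),method='Nelder-Mead',options=dict(initial_simplex=np.array(p0)+[dx,dy,da]+np.array([[0,0,0],[1.5,0,0],[0,1.5,0],[0,0,.012]])))
                    if best is None or r.fun<best.fun: best=r
        p0=best.x
    return np.array([best.x[0],best.x[1],np.degrees(best.x[2])]),best.fun
A=[0,1,2,3]
BOX=[(130,150,50,A),(118,138,50,A)]
PLD=[(150,170,60,A)]
if __name__=='__main__':
    import sys
    np.set_printoptions(precision=2,suppress=True)
    for n in('top','scene'):
        b=fitpose(n,f'pics/{n}0.png',BOX,[527.7,82.6,.025]); print(n,'box',*b)
        for k in sys.argv[1:]:
            q=fitpose(n,f'pics/{n}{k}f.png',PLD,[528.5,82.6,.03]); print(n,k,*q,'diff',q[0]-b[0])
E
python3 pose.py 9 10
```

```text
Traceback (most recent call last):
  File "pose.py", line 37, in <module>
    b=fitpose(n,f'pics/{n}0.png',BOX,[527.7,82.6,.025]); print(n,'box',*b)
  File "pose.py", line 26, in fitpose
    r=minimize(score,np.array(p0)+[dx,dy,da],args=(n,G,rects),method='Nelder-Mead',options=dict(initial_simplex=np.array(p0)+[dx,dy,da]+np.array([[0,0,0],[1.5,0,0],[0,1.5,0],[0,0,.012]])))
  File "pose.py", line 6, in score
    cc=cal(n); f=K(cc); Rt=Rm(cc).T; o=np.array(cc['xyz'])
  File "h.py", line 5, in cal
    c=env.get_calibration(n); return c
ValueError: time passes only in moves, steps and waits
```

```bash
sed -i 's/^def cal(n):/import functools\n@functools.cache\ndef cal(n):/' h.py; time timeout 500 python3 pose.py 9 10; python3 -c "
from h import env; print(env.read_state()['time_s'])"
```

```text
top box [527.36  82.78   1.39] -10.574877492345546
top 9 [529.29  82.05   1.55] -14.909695556239285 diff [ 1.93 -0.72  0.16]
top 10 [528.37  83.13   1.79] -15.075407522698942 diff [1.01 0.36 0.41]
scene box [532.27  79.28   0.98] -18.06223252951196
scene 9 [529.41  82.62   1.85] -25.422261491545946 diff [-2.86  3.34  0.87]
scene 10 [528.25  83.96   2.29] -25.159623084705505 diff [-4.01  4.68  1.32]
10.9
real	1m1.548s
user	1m1.700s
sys	0m0.166s
```

Run:
```python
from pose import *
out=[]
for p in([532.27,79.28,.98],[528.3,82.8,1.4]):
    im=cv2.imread('pics/scene0.png')[165:250,310:410]; im=cv2.resize(im,None,fx=4,fy=4,interpolation=cv2.INTER_CUBIC)
    r=R.from_euler('z',p[2],degrees=True)
    for w,h in((130,150),(118,138)):
        q=[proj('scene',r.apply([a*w/2,b*h/2,0])+[p[0],p[1],50]) for a,b in((-1,-1),(1,-1),(1,1),(-1,1))]
        q=[((x-310+.5)*4-.5,(y-165+.5)*4-.5) for x,y in q]
        cv2.polylines(im,[(np.array(q)*8).astype(int).reshape(-1,1,2)],True,(0,0,255),1,shift=3)
    out.append(im)
cv2.imwrite('pics/ov.png',np.hstack(out))
```

```text
(no output)
```

View pics/ov.png

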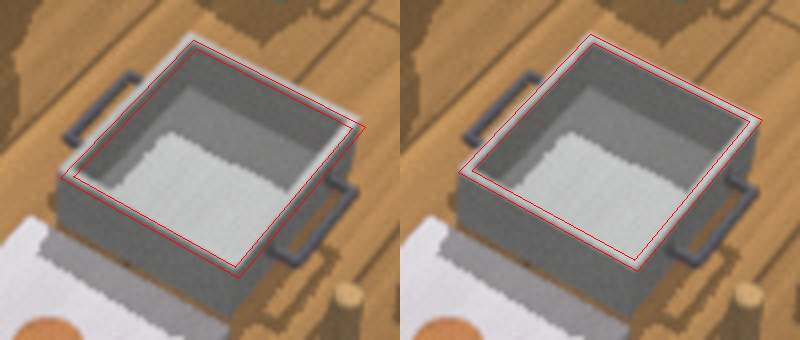

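```bash
python3 -m inch '{"twist":[[0.012,0,0],[0,0,0],[0,0,0],[0,0,0],[0,0,0]],"xyz":[[0,-0.5,0.5],[0,-0.3,0.3],[1,0,0],[1,0,0],[0.5,0,0]],"fingers":[10,10,10,10,10]}' 80;  python3 d.py 526 218.5 32 1.6;python3 - <<'E'
from h import *
for n in('scene','top'):
    im=env.read_camera(n); cv2.imwrite(f'pics/{n}11f.png',im[:,:,::-1])
E
python3 - <<'E'
from pose import *
b={'top':np.array([527.36,82.78,1.39]),'scene':np.array([528.3,82.8,1.4])}
for n in b:
    q=fitpose(n,f'pics/{n}11f.png',PLD,[528.5,82.6,.03]); print(n,q,q[0]-b[n])
E
```

```text
time_s: 11.32
tcp_pos: [527.3, 219.0, 13.4]
tcp_rot: [-0.004, 0.705, 0.006, 0.709]
ft_force: [-1.0, -1.4, 8.3]
gripper_width: 13.3
18.700000000000003
[[ 0.   -0.01  1.  ]
 [ 0.    1.    0.01]
 [-1.    0.    0.  ]]
t 11.3167 tcp [527.3  218.99  13.4 ] shift(tool) [ 0.09 -0.47 -1.3 ] twist [-0.01  0.   -0.  ] F [-0.99 -1.37  8.34] w 13.25501346113149
top (array([528.35903505,  83.13781728,   1.20229183]), np.float64(-15.024551089145593)) [ 0.99903505  0.35781728 -0.18770817]
scene (array([528.77912836,  83.54168575,   1.75217718]), np.float64(-25.45121224234949)) [0.47912836 0.74168575 0.35217718]
```

Centred within 1 mm and square within 0.4° by both cameras. I ease the pressure and release, keeping the opening small so the fingers clear the plate edge.

```bash
python3 -m inch '{"twist":[[0,0,0],[0,0,0],[0,0,0],[0,0,0],[0,0,0]],"xyz":[[-0.7,0,0],[0,0,0],[0,0,0],[0,0,0],[0,0,0]],"fingers":[10,10,20,32,38]}' 40; python3 -m inch '{"twist":[[0,0,0],[0,0,0]],"xyz":[[0,0,0],[0,0,0]],"fingers":[38,38]}'; python3 d.py 526 218.5 32 1.6
```

```text
time_s: 11.83
tcp_pos: [527.2, 219.5, 14.3]
tcp_rot: [-0.004, 0.705, 0.006, 0.709]
ft_force: [-0.2, -0.5, -1.1]
gripper_width: 37.8
time_s: 12.0
tcp_pos: [527.2, 219.7, 14.4]
tcp_rot: [-0.004, 0.705, 0.006, 0.709]
ft_force: [0.2, -0.6, 0.3]
gripper_width: 38.3
18.700000000000003
[[ 0.   -0.01  1.  ]
 [ 0.    1.    0.01]
 [-1.    0.    0.  ]]
t 12.0 tcp [527.22 219.66  14.38] shift(tool) [ 1.07 -1.15 -1.24] twist [-0.01  0.   -0.  ] F [ 0.16 -0.65  0.27] w 38.26634963828646
```

```bash
python3 -m inch '{"twist":[[0,0,0],[0,0,0],[0,0,0],[0,0,0],[0,0,0]],"xyz":[[-8,-0.5,0],[-12,0,0],[-15,0,0],[-20,0,0],[-25,0,0]],"fingers":[38,38,38,38,38]}'; python3 -m inch '{"twist":[[0,0,0],[0,0,0],[0,0,0],[0,0,0],[0,0,0]],"xyz":[[-30,0,0],[-30,20,0],[-20,30,-10],[0,30,-15],[0,25,-15]],"fingers":[38,38,38,38,38]}';python3 - <<'E'
from h import *
for n in('scene','top'):
    im=env.read_camera(n); cv2.imwrite(f'pics/{n}12f.png',im[:,:,::-1])
    a=im[110:230,200:350] if n=='top' else im[140:270,300:430]
    cv2.imwrite(f'pics/{n}12.png',cv2.resize(a[:,:,::-1],None,fx=5 if n=='top' else 4.5,fy=5 if n=='top' else 4.5,interpolation=cv2.INTER_CUBIC))
from pose import *
b={'top':np.array([527.36,82.78,1.39]),'scene':np.array([528.3,82.8,1.4])}
for n in b:
    q=fitpose(n,f'pics/{n}12f.png',PLD,[528.5,82.6,.03]); print(n,q,q[0]-b[n])
E
```

```text
time_s: 12.42
tcp_pos: [523.8, 218.1, 94.0]
tcp_rot: [-0.004, 0.709, 0.006, 0.705]
ft_force: [0.7, -1.0, 0.4]
gripper_width: 37.7
time_s: 12.83
tcp_pos: [485.8, 321.6, 187.4]
tcp_rot: [-0.0, 0.705, 0.004, 0.709]
ft_force: [0.5, 0.7, -0.7]
gripper_width: 38.3
top (array([528.43820467,  83.60303743,   1.74053492]), np.float64(-17.17865558167303)) [1.07820467 0.82303743 0.35053492]
scene (array([528.73108462,  83.37979589,   1.80062692]), np.float64(-26.180861709570557)) [0.43108462 0.57979589 0.40062692]
```

View pics/scene12.png

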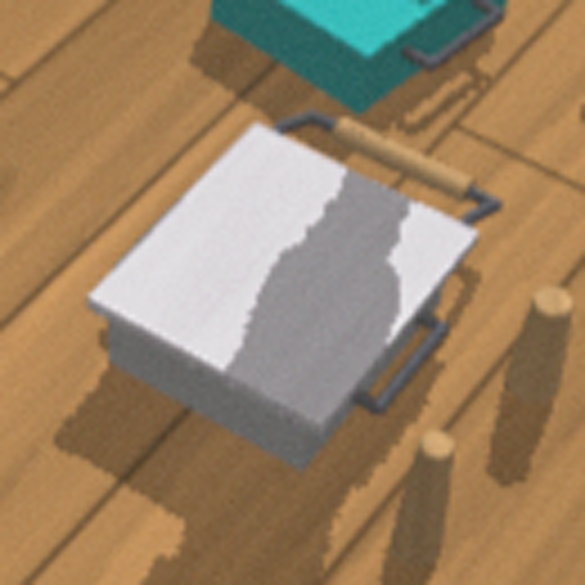

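View pics/top12.png

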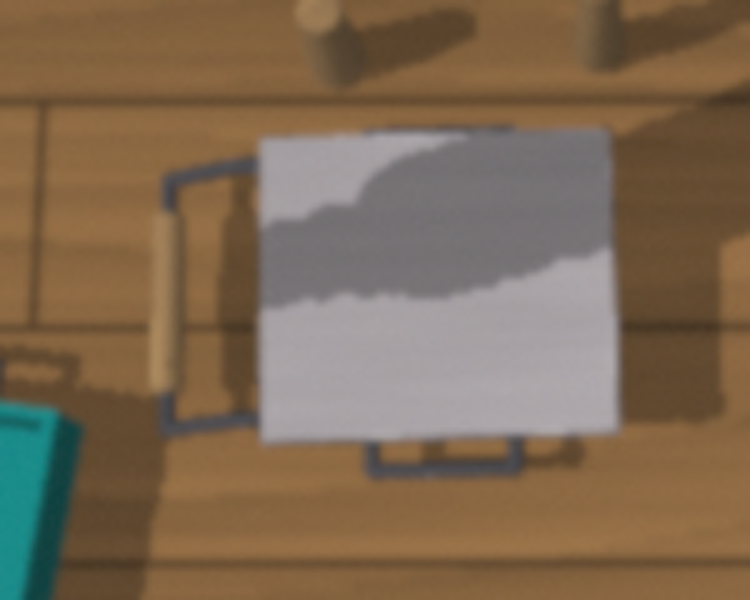

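The plate lies flat and square on the box (scene crop centre ~(285,270)), with its handle beyond the +y wall and free. The gripper is clear of it.

```bash
python3 -m inch '{"twist":[[0,0,0],[0,0,0],[0,0,0]],"xyz":[[0,0,0],[0,0,0],[0,0,0]],"fingers":[38,38,38]}'; python3 -c "
from rig import env; print(env.finish_job())"
```

```text
time_s: 13.18
tcp_pos: [483.5, 323.3, 188.3]
tcp_rot: [-0.002, 0.705, 0.006, 0.709]
ft_force: [-1.0, -0.6, -0.2]
gripper_width: 38.3
the job is handed in; nothing more can be done
None
```

The plate is upside down on the grey moulding box, flat on the rim with its pattern side down. I let go of it, backed the gripper clear and handed the job in at about 13.2 s.

- **What I did:** I pinched the handle from above and levered the plate up on edge at the box's -y wall. At upright it hung about 6 mm off the bench for a moment. I then tipped it over the rim, lowered it slowly and corrected its position by 1–2 mm before releasing it. The highest wrist force I saw was about 10 N.
- **Last checks after release:** measured against the box, the plate was off by 1.1 mm in x, 0.8 mm in y and 0.35° in the top camera. In the scene camera it was off by 0.4 mm, 0.6 mm and 0.40°. The pictures show it flat with the handle free beyond the +y wall.
- **Checks that failed or disagreed:**
  - An automatic edge fit of the box locked onto the wrong edges in both cameras, so I dropped it.
  - A second fit also missed the box in the scene camera; I used a pose checked by overlay there instead.
  - The pattern inside the box can't be seen directly. Its place follows from the plate's position and flatness.

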